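# Fit out the prototype power supply

### The arm

A 6-joint arm with a two-finger parallel gripper is mounted at the origin on a cart in front of the work surface, level with it; the furniture and walls round the work are solid. World frame = base frame: x ahead of the robot, y to its left, z up, the work surface at z = 0. Lengths are in m, angles in rad, forces in N, time in s.
With the tool pointing down it reaches from about 0.425 to 0.95 m from the base axis. Payload 3.5 kg.
Tool frame: the origin (TCP) lies between the finger pads; the fingertips stand 19 mm ahead of it and the grasp point (between the pads) is the TCP; z points along the fingers, y is the line along which they close (so a half turn about z gives the same grasp; the last joint's range is limited). The gripper opens to 85 mm and grips with 20 to 120 N. Pads are 22 mm wide; open, the fingers measure 114 mm over their backs; the gripper's body (76 mm by 85 mm) begins 54 mm behind the grasp point. The pads swing forward as they close: fully open they stand 13 mm farther back than shut.
Start: joints at [-1.458, 0.286, 1.577, -0, 1.279, -0.15], TCP at [0.175, -0.652, 0.25] pointing down, gripper open.
Joint ranges: [-2.77, 2.77], [-0.9, 2.22], [0.21, 2.48], [-1.53, 4.67], [0.24, 2.81], [-2.84, 2.84]. Speed limits (rad/s): [2.79, 2.79, 3.14, 3.14, 3.14, 3.14].

### API

Orientations are given as a unit quaternion [x, y, z, w].
In Python, from plant import get_state, cams, ctrl gives the robot as it stands. The module is installed in compiled form; this text tells all that it offers.
- The arm moves only by the tool jog_arm, never from a script. Its argument "deltas" is text: rows parted by semicolons, each of 6 numbers parted by spaces: the shift along the world's x, y, z normalised to -1 to 1, where 1 is 0.02 m, then the turn, a rotation vector about the world's x, y, z normalised to -1 to 1, where 1 is 0.1 rad. In form: x y z ax ay az; .... A call has 1 to 20 rows; each row shifts and turns the commanded pose from where the row before left it; what a row does not reach is not made up. A row lasts 1/8 s, in which the tool goes at most 62.5 mm and 10.7 degrees, less where a joint would pass 70% of its speed; a pose out of reach is approached as far as the arm can. A call with a number of a shift or a turn outside -1 to 1 is refused whole. A call with a gripper value outside its range is refused whole. "gripper" is the opening, from 0 (shut) to 1 (fully open), set as the call begins (left out, the last holds). The fingers move at their own pace and stop on an object; "squeeze" is the grip in N (left out, the last holds). Time passes only in rows, so rows that do not move let the fingers close. It gives the time, the measured TCP pose, the force, the opening and the grip force at its end, in the units of the state.
- get_state(): the state, without advancing time (a new reading comes with each control period).
- cams.read_camera(name): name is "scene" or "side" or "wrist"; returns a dict with "color" (400x640x3 uint8, blue, green, red), "vfov" (degrees; the focal length in pixels is half the picture's height over the tangent of half this angle, whatever the lens; pixels are square), "cx", "cy" (the principal point, pixels), "rvec" (rotation vector, rad) and "tvec" (3), from world to camera coordinates, as OpenCV has them. Camera axes: x right, y down, z forward; pixel columns grow to the right and rows downward; lengths in m; the calibration is good to about 2 mm. The wrist camera is an equidistant fisheye: a pixel r from the principal point sees the ray r / f radians off the axis. A picture is of the moment at which its call begins. There is no depth.
- ctrl.sign_off(): hands the job in; it is judged then, once.
The state is a dict: "time": time; "qpos": joint angles; "dq": joint speeds; "joint_efforts": joint torques, N m; "eef_pos": TCP position; "tcp_rot": TCP orientation; "contact_force": force on the tool from outside, world axes, zero at the start; "wrist_torque": the same for the moment, N m; "opening": opening from 0.0 (shut) to 1.0 (fully open); "finger_force": force on a finger pad.
Only numpy, scipy, OpenCV 4.12 (cv2) and the standard library are available. Lean on these libraries where they do the work, as an engineer would, in place of code of your own. Each camera call takes 0.05 s, during which the arm holds its last target. There are 200 camera calls.

### The job

Mount the four loose parts of the prototype power supply on the perforated aluminium plate: the transformer squarely down in its steel cradle and each capacitor upright on the floor of the round cup made for its size. When those three are in, finish with the green circuit card, which goes in last so that nothing heavy gets dropped against it: take it from its stand and slide it down between the red guides until it is fully home in the socket. Lower every part into place rather than dropping it, and leave the flux bottle and the solder reel where they stand.

Things in the scene. Friction and masses are not known exactly. Their poses are not given: they have to be found in the camera images.
- transformer: Small mains transformer standing on the marble desk: dark core 20 (x) x 42 (y) x 35 mm high, yellow winding bulging to 34 mm in x (within 12 mm of the middle in y, 7 to 28 mm up), tags to 37 mm. Origin: centre of underside, z up. Grip across the 42 mm (fingers closing along its y). A half turn makes no difference.
- large_capacitor: Large can capacitor, blue with a bare metal top, diameter 30, height 46 mm, standing upright on the marble desk. Origin: centre of its underside, z up. (Used coils and capacitors on the soldering bench at the far right belong to that bench.)
- small_capacitor: Small can capacitor, black with a grey top, diameter 22, height 30 mm, standing upright on the marble desk. Origin: centre of its underside, z up.
- regulator_card: Green card upright in the middle slot of a fixed grey stand (58 x 104 x 32 mm, slot 6 mm wide, its floor 6 mm above the desk). Board 3 (x) x 90 (y) x 70 mm high; white grip bar 10 (x) x 56 (y) mm along the top, 64 to 80 mm above the lower edge. Origin: centre of lower edge, z up. Grip the bar's middle, fingers closing along x; draw it straight up. Either face may look either way.
- transformer_cradle: Bright steel cradle on the perforated aluminium plate: flange 48 (x) x 74 (y) mm, two U-shaped ends with flared lips, top 18 mm above its origin. Inside 50 mm in y and 28 mm in x between cheeks: 4 mm play each way for the core. Floor 3 mm above its origin. Origin: centre of underside, on the plate's top (10 mm above the desk), z up. The transformer's y lies along its y.
- large_clamp: Larger of the two grey round flared capacitor cups, screwed to the plate by a square black 60 mm flange: bore 38 mm, flared to 48 mm at the rim, rim 15 mm and floor 3 mm above its origin. Origin: centre of its underside (on the plate's top), z up.
- small_clamp: Smaller of the two grey round flared capacitor cups, on a square black 48 mm flange: bore 29 mm, flared to 38 mm at the rim, rim 12.5 mm and floor 3 mm above its origin. Origin: centre of its underside (on the plate's top), z up.
- card_guide: On the plate: black base 40 (x) x 116 (y) mm, two red slotted posts 94 mm apart inside, slots 6 mm wide in x, flared mouths (20 mm in x, 108 in y) ending 77 mm above its origin, straight below 65 mm; low black socket between. Seated card's lower edge: 5 mm above origin, plane = its y-z plane, either face. Slides in freely under a light push. Origin: centre of underside, z up.
- flux_bottle: White needle bottle of flux, body diameter 30 mm, 118 mm high with the needle, standing loose near the parts. Not to be disturbed. Origin: centre of its underside.
- solder_reel: Pale reel of solder wire, 53 x 49 x 55 mm, standing loose behind the parts. Not to be disturbed. Origin: centre of its underside.
Things that resemble listed ones, but are neither listed nor needed, are in the scene too. Leave any pink look-alike of the large_capacitor alone.

How it is judged:
By the outcome, as a careful person would: the job done as asked, in the order asked, and still so for the second after the job is handed in, with the robot touching nothing.
It also fails if it takes over 118 s, if anything falls off the work surface, if the arm or the gripper's body presses on something with over 40 N, if the wrist force passes 120 N, or if a joint passes its speed limit or range.

## Working session

There is one attempt and no reset: what is moved stays moved. The work goes in short steps, Python scripts to look and compute and a tool call to move; the robot and the scene stay as the last step left them, time stands still between calls to the robot, and variables do not carry over. Pictures are saved under pics/ and viewed, at most 14 in all, crops included, and the job is handed in when it is done.

Besides the shell and the picture viewer there is one more tool, called after "Emit:" as a command line: name --argument value ..., lists and objects as JSON in quotes. jog_arm: Moves the arm, as the interface text tells. Its arguments: {"type":"object","properties":{"deltas":{"type":"string"},"gripper":{"type":"number"},"squeeze":{"type":"number"}},"required":["deltas"]}

```bash
mkdir -p pics
python3 - <<'E'
from plant import get_state,cams
import cv2,pickle
print({k:v for k,v in get_state().items() if k in('time','eef_pos','tcp_rot','opening')})
d={}
for n in('scene','side','wrist'):
    c=cams.read_camera(n);d[n]=c;cv2.imwrite(f'pics/{n}0.png',c['color']);print(n,c['vfov'],c['cx'],c['cy'],c['rvec'],c['tvec'])
pickle.dump(d,open('c0.pkl','wb'))
E
```

```text
{'time': 0.0, 'eef_pos': array([ 0.17530208, -0.65121422,  0.24893946]), 'tcp_rot': array([ 9.91380365e-01,  1.31009814e-01,  5.86762347e-06, -1.18369912e-03]), 'opening': 1.0002429889250843}
scene 54.36457564115389 329.51131782080927 202.677221610289 [ 1.22754858 -2.13450815  1.08453089] [0.35343865 0.31329221 0.77108201]
side 44.73382491989896 322.69524008218747 198.2401951855419 [ 1.96879847 -0.48192894  0.32061462] [-0.52029444  0.17047315  1.00093655]
wrist 65.70646984690485 316.3260110526982 199.49173820459973 [-2.28880071  1.7540544   0.27804102] [-0.67376396 -0.04102799  0.38155659]
```

View pics/scene0.png

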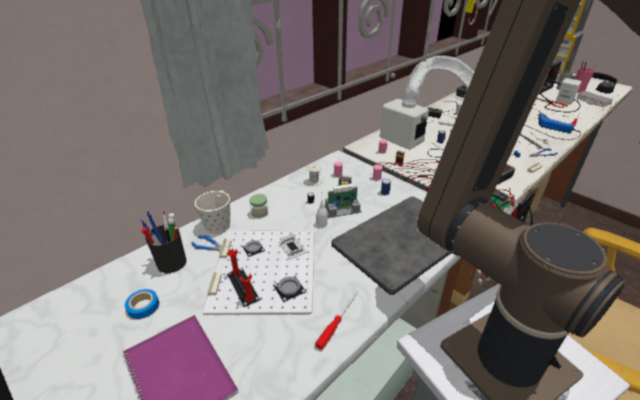

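View pics/side0.png

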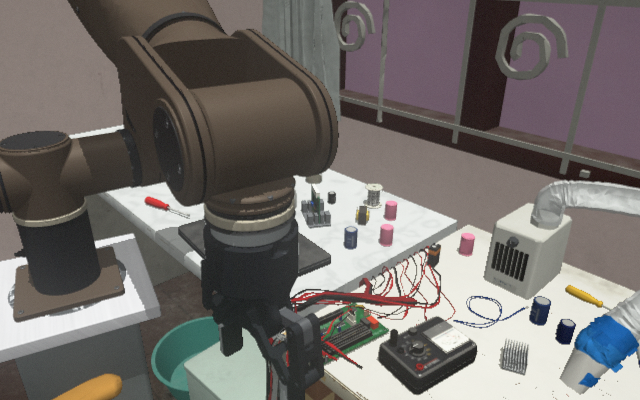

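View pics/wrist0.png

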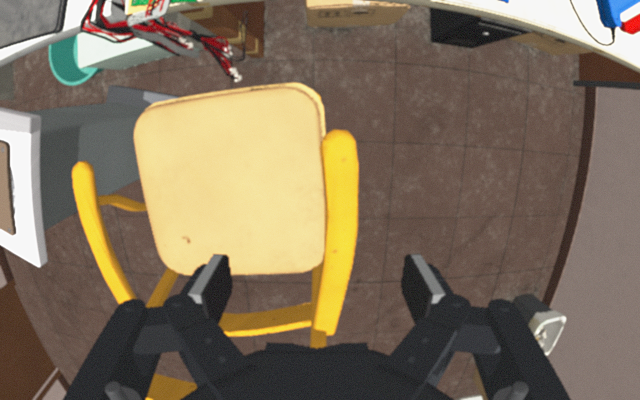

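The scene view shows the plate at (260,270), with the cradle (290,245), small cup (253,248), large cup (289,287) and red guide (242,275). The parts are the card (343,198), blue can (386,187), black can (311,198), transformer (344,182), bottle (322,213) and reel (314,175). The side view confirms the blue can (350,237), transformer (362,214) and card (315,205). The wrist view shows only the floor.

```bash
cat > h.py <<'E'
import numpy as np,cv2,pickle
from scipy.spatial.transform import Rotation as R
def cam(c):
    Rm=cv2.Rodrigues(np.array(c['rvec'],float))[0];t=np.array(c['tvec'],float).ravel()
    return Rm,t,200/np.tan(np.radians(c['vfov'])/2)
def ray(c,u,v,fish=False):
    Rm,t,f=cam(c);x,y=u-c['cx'],v-c['cy']
    if fish:
        r=np.hypot(x,y);th=r/f;s=np.sin(th)/max(r,1e-9);d=np.array([x*s,y*s,np.cos(th)])
    else: d=np.array([x/f,y/f,1])
    return -Rm.T@t,Rm.T@d
def on(c,u,v,z,fish=False):
    o,d=ray(c,u,v,fish);return o+d*(z-o[2])/d[2]
def proj(c,p,fish=False):
    Rm,t,f=cam(c);q=Rm@np.array(p,float)+t
    if fish:
        r=np.hypot(q[0],q[1]);th=np.arctan2(r,q[2]);return np.array([c['cx'],c['cy']])+f*th*q[:2]/max(r,1e-9)
    return np.array([c['cx'],c['cy']])+f*q[:2]/q[2]
E
python3 - <<'E'
from h import *
np.set_printoptions(precision=3,suppress=True)
d=pickle.load(open('c0.pkl','rb'));s=d['scene']
for n,u,v,z in [('blue',386,187,.023),('black',311,198,.015),('trafo',344,182,.03),('card',343,199,.045),('flux',322,222,0),('reel',314,175,.027),('cradle',290,245,.015),('large',289,287,.015),('small',253,248,.015),('guide',242,285,.03),('pinkA',377,172,.023),('pinkB',338,169,.023),('mat',391,240,0)]: print(n,on(s,u,v,z))
s2=d['side']
for n,u,v,z in [('blue',350,237,.023),('trafo',362,214,.02),('card',315,215,.03),('black',332,197,.015),('reel',373,194,.027)]: print('side',n,on(s2,u,v,z))
w=d['wrist'];Rm,t,f=cam(w);o=-Rm.T@t;T=np.array([.1753,-.6512,.249]);A=R.from_quat([.99138,.13101,0,-.00118]).as_matrix()
print('cam in tool',A.T@(o-T),'\n',A.T@Rm.T)
cv2.imwrite('pics/crop1.png',cv2.resize(s['color'][150:325,190:420],(788,600),interpolation=cv2.INTER_CUBIC))
E
```

```text
blue [ 0.59  -0.141  0.023]
black [0.666 0.086 0.015]
trafo [ 0.672 -0.036  0.03 ]
card [0.577 0.027 0.045]
flux [0.564 0.105 0.   ]
reel [0.76  0.024 0.027]
cradle [0.507 0.233 0.015]
large [0.378 0.297 0.015]
small [0.544 0.321 0.015]
guide [0.425 0.392 0.03 ]
pinkA [ 0.677 -0.17   0.023]
pinkB [ 0.759 -0.067  0.023]
mat [ 0.402 -0.019  0.   ]
side blue [ 0.587 -0.138  0.023]
side trafo [ 0.678 -0.046  0.02 ]
side card [ 0.559 -0.014  0.03 ]
side black [0.664 0.087 0.015]
side reel [0.762 0.032 0.027]
cam in tool [ 0.077  0.    -0.125] 
 [[-0.    -0.952 -0.306]
 [ 1.    -0.    -0.   ]
 [ 0.    -0.306  0.952]]
```

View pics/crop1.png

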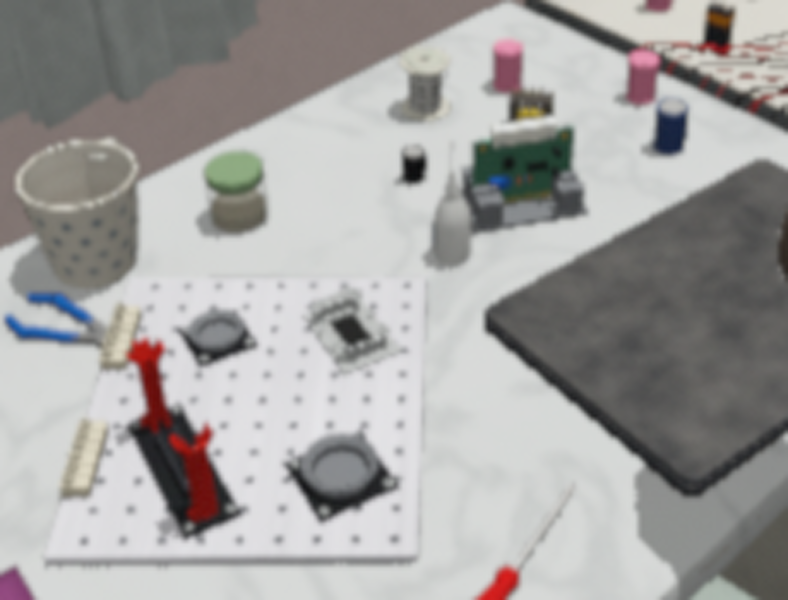

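Crop: the blue can at scene (386,187) stands alone on the marble. Things it could be taken for: the pink cans (377,172), (338,169) and (383,146), and the bench blue cans (441,135). I choose the blue can on the marble for the large one and the black can at (311,198) for the small one. The transformer is partly behind the card, at (344,182). Next I move the wrist camera over the parts.

Emit:
jog_arm --deltas "0.65 1 0.15 0 0 0;0.65 1 0.15 0 0 0;0.65 1 0.15 0 0 0;0.65 1 0.15 0 0 0;0.65 1 0.15 0 0 0;0.65 1 0.15 0 0 0;0.65 1 0.15 0 0 0;0.65 1 0.15 0 0 0;0.65 1 0.15 0 0 0;0.65 1 0.15 0 0 0;0.65 1 0.15 0 0 0;0.65 1 0.15 0 0 0;0.65 1 0.15 0 0 0;0.65 1 0.15 0 0 0;0.65 1 0.15 0 0 0;0.65 1 0.15 0 0 0;0.65 1 0.15 0 0 0;0.65 1 0.15 0 0 0;0.65 1 0.15 0 0 0;0.65 1 0.15 0 0 0" --gripper 1

```text
time: 2.65
eef_pos: [0.4359, -0.2503, 0.3105]
tcp_rot: [0.991, 0.131, 0.0, 0.0]
contact_force: [0.8, 0.2, -0.4]
opening: 1.0
finger_force: 0.0
```

Emit:
jog_arm --deltas "0.6 1 0 0 0 0;0.6 1 0 0 0 0;0.6 1 0 0 0 0;0.6 1 0 0 0 0;0.6 1 0 0 0 0;0.6 1 0 0 0 0;0.6 1 0 0 0 0;0.6 1 0 0 0 0;0.6 1 0 0 0 0;0.6 1 0 0 0 0;0.6 1 0 0 0 0;0 0 0 0 0 0;0 0 0 0 0 0"

```text
time: 4.28
eef_pos: [0.5671, -0.0317, 0.3103]
tcp_rot: [0.991, 0.131, -0.0, 0.0]
contact_force: [-0.3, -0.7, -0.6]
opening: 1.002
finger_force: 0.0
```

Run:
```python
from plant import get_state,cams
import cv2,pickle
print({k:v for k,v in get_state().items() if k in('time','eef_pos','tcp_rot','qpos')})
c=cams.read_camera('wrist');cv2.imwrite('pics/w1.png',c['color']);pickle.dump(c,open('w1.pkl','wb'))
```

```text
{'time': 4.275, 'qpos': array([-2.34210071e-01,  9.42208838e-03,  1.77715476e+00, -4.31819496e-04,
        1.35529984e+00,  1.07356604e+00]), 'eef_pos': array([ 0.56705544, -0.03166077,  0.31028016]), 'tcp_rot': array([ 9.91358911e-01,  1.31177154e-01, -2.08049049e-04,  1.46173327e-04])}
```

View pics/w1.png

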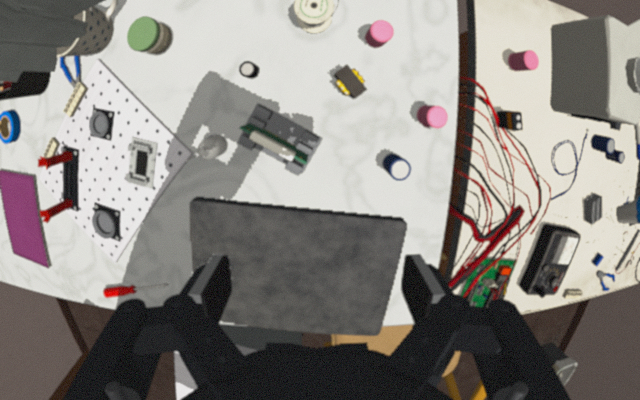

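The wrist view shows everything at once. Parts: blue can (397,165), transformer (350,82), black can (249,69), card (275,147), bottle (212,147), reel (313,10). Plate: large cup (106,222), small cup (101,124), cradle (142,161), guide (65,185). I zoom in to measure.

Run:
```python
from h import *
c=pickle.load(open('w1.pkl','rb'))['color']
a=cv2.resize(c[50:200,200:420],None,fx=3.6,fy=3.6,interpolation=cv2.INTER_CUBIC)[:, :792]
cv2.imwrite('pics/parts.png',a)
b=cv2.resize(c[90:255,35:195],None,fx=3.6,fy=3.6,interpolation=cv2.INTER_CUBIC)
cv2.imwrite('pics/plate.png',b)
```

```text
(no output)
```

View pics/parts.png

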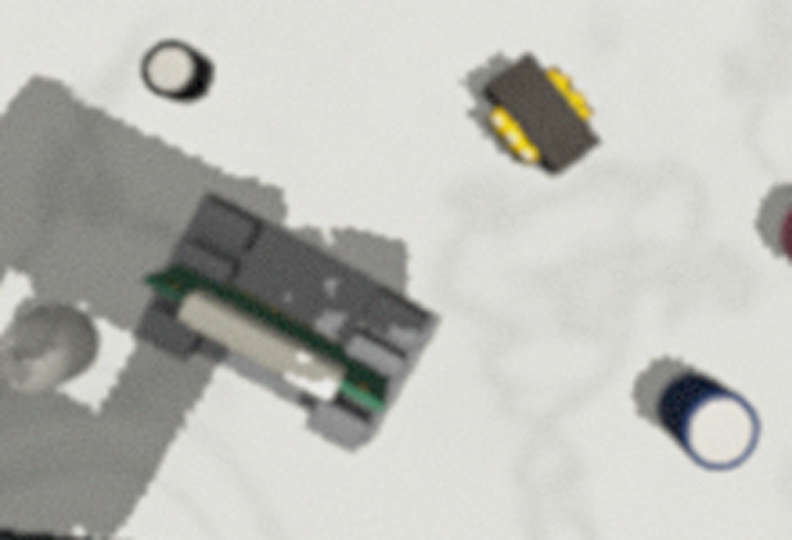

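View pics/plate.png

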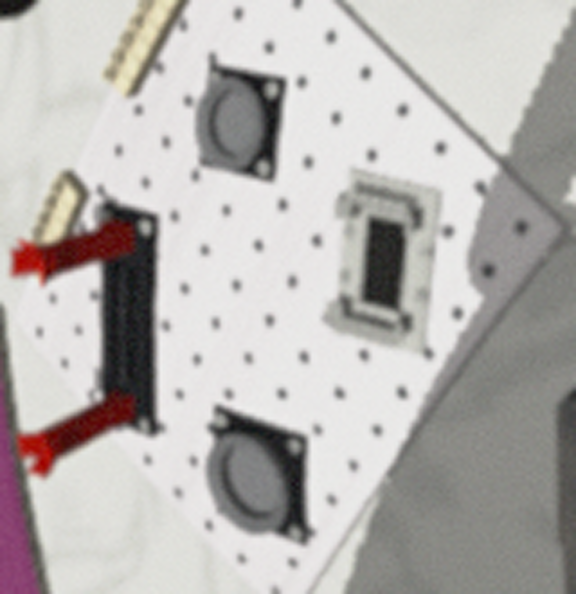

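Parts crop: blue can top at crop (720,427), black can top (173,69), transformer core top corners (528,55), (598,140), (555,173), (486,95), and the card bar between (185,300) and (340,385). Plate crop: flange corners of the cups, cradle and guide are readable, so I cast them to their planes and check the sizes.

Run:
```python
from h import *
np.set_printoptions(precision=4,suppress=True)
c=pickle.load(open('w1.pkl','rb'))
P=lambda u,v,z:on(c,200+u/3.6,50+v/3.6,z,True)[:2]
Q=lambda u,v,z:on(c,35+u/3.6,90+v/3.6,z,True)[:2]
def ed(n,p):
    p=np.array(p);e=np.roll(p,-1,0)-p;print(n,'c',p.mean(0),'len',np.hypot(*e.T)*1e3,'ang',np.degrees(np.arctan2(e[:,1],e[:,0])))
print('blue',P(720,427,.046),'black',P(173,69,.03))
ed('trafo',[P(*q,.035) for q in[(528,55),(598,140),(555,173),(486,95)]])
ed('bar',[P(*q,.086) for q in[(182,310),(325,398),(342,378),(200,290)]])
ed('stand',[P(*q,.032) for q in[(210,193),(438,318),(357,450),(138,325)]])
print('flux',P(50,345,.04),'reel',on(c,313,8,.055,True))
ed('cradle',[Q(*q,.012) for q in[(355,168),(441,187),(425,354),(325,322)]]);print((Q(355,168,.012)+Q(425,354,.012))/2)
ed('large',[Q(*q,.012) for q in[(222,407),(305,437),(308,543)]]);print((Q(222,407,.012)+Q(308,543,.012))/2,Q(250,481,.025))
ed('small',[Q(*q,.012) for q in[(212,60),(287,78),(273,182),(198,165)]]);print(Q(233,122,.0225))
ed('guide',[Q(*q,.014) for q in[(105,203),(158,213),(155,433),(103,400)]]);print((Q(105,203,.014)+Q(155,433,.014))/2)
# scene cross-check of cans via centroid of colour
s=pickle.load(open('c0.pkl','rb'))
for n,p in [('blue',(*P(720,427,.046),.023)),('black',(*P(173,69,.03),.015))]:
    print(n,[proj(s[k],p) for k in('scene','side')])
```

```text
blue [ 0.5906 -0.1391] black [0.6644 0.0863]
trafo c [ 0.6798 -0.0462] len [39.2019 19.704  37.0152 20.9585] ang [-125.0116  144.1582   56.7973  -29.7562]
bar c [0.5828 0.024 ] len [53.8455  8.4875 53.2818  8.706 ] ang [-107.7251  -25.6079   72.1399  150.8271]
stand c [0.5838 0.0234] len [94.5002 57.598  94.1526 55.6615] ang [-104.65    163.784    74.1766  -15.8922]
flux [0.5559 0.1064] reel [0.757  0.0237 0.055 ]
cradle c [0.4989 0.2306] len [44.9741 74.3534 55.0563 72.863 ] ang [ -89.2495 -178.8161   88.5567   -6.7248]
[0.4984 0.228 ]
large c [0.3847 0.2857] len [52.9624 56.9692 79.7248] ang [ -90.9347 -178.0324   43.5321]
[0.3753 0.2942] [0.3779 0.2937]
small c [0.5442 0.3195] len [46.9623 47.2394 47.7391 49.4133] ang [-91.8029 178.6869  90.8079  -2.1779]
[0.5456 0.3161]
guide c [0.4365 0.3875] len [ 39.4736 114.8799  40.5718 105.1392] ang [-86.5884 179.701   79.497   -0.5928]
[0.434  0.3874]
blue [array([385.3749, 187.1671]), array([351.4076, 236.8544])]
black [array([311.0896, 198.2809]), array([332.25 , 197.131])]
```

The measured sizes match the description, and both cans project onto the scene and side views to within about 1 px. The large cup is at (0.377, 0.294), the small cup (0.545, 0.318), the cradle (0.498, 0.229, y axis along world x), and the guide (0.434, 0.387, board plane along world x). Blue can first.

Emit:
jog_arm --deltas "0.15 -0.67 -1 0 0 0;0.15 -0.67 -1 0 0 0;0.15 -0.67 -1 0 0 0;0.15 -0.67 -1 0 0 0;0.15 -0.67 -1 0 0 0;0.15 -0.67 -1 0 0 0;0.15 -0.67 -1 0 0 0;0.15 -0.67 -1 0 0 0;0 0 -1 0 0 0;0 0 -1 0 0 0;0 0 -1 0 0 0;0 0 -1 0 0 0;0 0 -1 0 0 0;0 0 -0.35 0 0 0;0 0 -0.3 0 0 0;0 0 0 0 0 0"

```text
time: 6.32
eef_pos: [0.5915, -0.1391, 0.0374]
tcp_rot: [0.991, 0.131, 0.0, 0.0]
contact_force: [0.4, 0.9, 1.5]
opening: 1.0
finger_force: 0.0
```

Emit:
jog_arm --deltas "0 0 0 0 0 0;0 0 0 0 0 0;0 0 0 0 0 0;0 0 0 0 0 0;0 0 0 0 0 0;0 0 0 0 0 0;0 0 0 0 0 0;0 0 0 0 0 0" --gripper 0 --squeeze 40

```text
time: 7.32
eef_pos: [0.5918, -0.1392, 0.0379]
tcp_rot: [0.991, 0.131, 0.0, 0.0]
contact_force: [0.2, -0.1, 4.6]
opening: 0.341
finger_force: 39.6
```

Emit:
jog_arm --deltas "0 0 0.5 0 0 0;0 0 1 0 0 0;0 0 1 0 0 0;0 0 1 0 0 0;0 0 1 0 0 0;0 0 1 0 0 0;0 0 1 0 0 0;0 0 1 0 0 0;-0.5 0.98 0.5 0 0 1;-0.5 0.98 0 0 0 1;-0.5 0.98 0 0 0 1;-0.5 0.98 0 0 0 1;-0.5 0.98 0 0 0 1;-0.5 0.98 0 0 0 1;-0.5 0.98 0 0 0 1;-0.5 0.98 0 0 0 1;-0.5 0.98 0 0 0 1;-0.5 0.98 0 0 0 1;-0.5 0.98 0 0 0 1;-0.5 0.98 0 0 0 1"

```text
time: 9.82
eef_pos: [0.471, 0.0968, 0.198]
tcp_rot: [0.743, 0.669, 0.0, 0.0]
contact_force: [0.4, 0.2, 0.1]
opening: 0.339
finger_force: 39.4
```

Emit:
jog_arm --deltas "-0.47 0.98 0 0 0 1;-0.47 0.98 0 0 0 0.1;-0.47 0.98 0 0 0 0;-0.47 0.98 0 0 0 0;-0.47 0.98 0 0 0 0;-0.47 0.98 0 0 0 0;-0.47 0.98 0 0 0 0;-0.47 0.98 0 0 0 0;-0.47 0.98 0 0 0 0;-0.47 0.98 0 0 0 0;0 0 0 0 0 0;0 0 0 0 0 0"

```text
time: 11.32
eef_pos: [0.3776, 0.2919, 0.1976]
tcp_rot: [0.706, 0.708, 0.0, 0.0]
contact_force: [-0.5, -0.6, 0.6]
opening: 0.34
finger_force: 39.4
```

Run:
```python
from plant import get_state,cams
import cv2,pickle
print({k:v for k,v in get_state().items() if k in('time','eef_pos','tcp_rot','qpos')})
c=cams.read_camera('wrist');pickle.dump(c,open('w2.pkl','wb'))
cv2.imwrite('pics/w2.png',cv2.resize(c['color'],(800,500),interpolation=cv2.INTER_CUBIC))
```

```text
{'time': 11.325, 'qpos': array([ 4.45274509e-01, -1.07734194e-01,  2.09962197e+00, -4.12671868e-04,
        1.14956467e+00,  4.43251794e-01]), 'eef_pos': array([0.37756143, 0.29189286, 0.19761791]), 'tcp_rot': array([7.06331557e-01, 7.07881127e-01, 3.06411986e-06, 2.00907511e-04])}
```

View pics/w2.png

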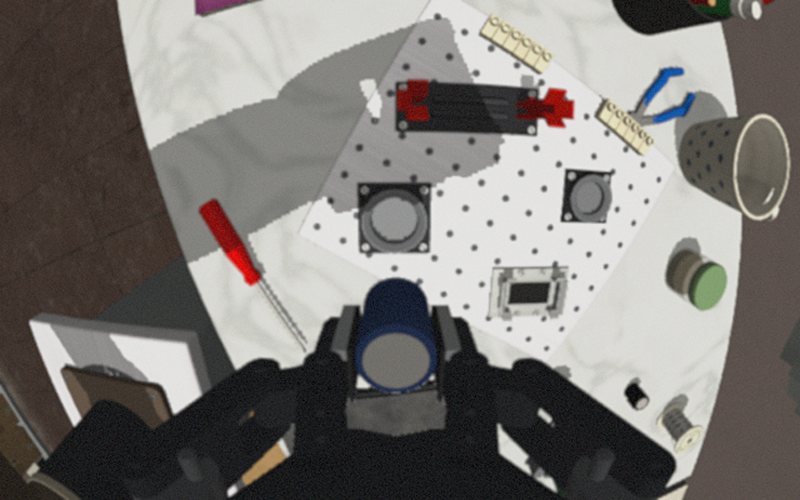

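The image shows all four fixtures square to the world axes. At 1.25x: large flange corners (358,183)-(431,252), small flange (563,170)-(611,222), cradle flange (493,266)-(565,318), guide base (397,84)-(537,134). The can hangs upright between the fingers.

Run:
```python
from h import *
np.set_printoptions(precision=4,suppress=True)
c=pickle.load(open('w2.pkl','rb'))
P=lambda u,v,z:on(c,u/1.25,v/1.25,z,True)[:2]
def ed(n,p):
    p=np.array(p);e=np.roll(p,-1,0)-p;print(n,'c',p.mean(0),'len',np.hypot(*e.T)*1e3,'ang',np.degrees(np.arctan2(e[:,1],e[:,0])))
ed('large',[P(*q,.012) for q in[(358,183),(431,182),(431,252),(358,253)]])
ed('small',[P(*q,.012) for q in[(563,170),(611,171),(610,222),(561,222)]])
ed('cradle',[P(*q,.012) for q in[(493,266),(568,267),(565,318),(489,319)]])
ed('cradle floor',[P(*q,.013) for q in[(509,280),(550,280),(548,304),(507,304)]])
ed('guide',[P(*q,.014) for q in[(397,83),(538,88),(537,134),(396,133)]])
# cup rims/bore by gray mask circle
g=c['color'].astype(int);m=((abs(g[...,0]-g[...,1])<14)&(abs(g[...,2]-g[...,1])<14)&(g[...,1]>85)&(g[...,1]<175)).astype('u1')
for n,(u,v),z in[('L',(316,174),.025),('S',(472,157),.0225)]:
    mm=np.zeros_like(m);cv2.circle(mm,(u,v),34 if n=='L' else 24,1,-1)
    k=m*mm;cn,l,st,ce=cv2.connectedComponentsWithStats(k);i=1+np.argmax(st[1:,4]);print(n,st[i],ce[i],P(*(ce[i]*1.25),z))
b=[g.sum(2)];print(c['color'][174,316],c['color'][157,472])
```

```text
large c [0.3758 0.2972] len [58.9893 59.5128 61.8477 59.5988] ang [   0.8887  -88.5528 -179.0693   88.698 ]
small c [0.546  0.3196] len [49.3586 47.23   51.8828 45.9012] ang [   2.7791  -83.6636 -178.59     93.3047]
cradle c [0.5005 0.228 ] len [73.2544 53.3841 78.2878 52.338 ] ang [ -1.2613 -83.1804 178.3183  91.447 ]
cradle floor c [0.4986 0.2297] len [40.2326 24.4695 41.2746 23.7549] ang [ -1.0036 -85.7077 178.1057  91.9437]
guide c [0.4349 0.3883] len [114.8167  38.5297 115.7355  40.0219] ang [   1.0914  -89.7245 -178.181    89.0035]
L [ 289  157   53   46 1851] [315.6829 180.1691] [0.376  0.2945]
S [456 139  34  40 997] [473.0421 158.5226] [0.5445 0.32  ]
[146 150 147] [126 128 128]
```

Emit:
jog_arm --deltas "-0.08 0.18 -1 0 0 0;0 0 -1 0 0 0;0 0 -1 0 0 0;0 0 -1 0 0 0;0 0 -1 0 0 0;0 0 -1 0 0 0;0 0 -0.6 0 0 0;0 0 -0.3 0 0 0;0 0 -0.25 0 0 0;0 0 -0.15 0 0 0;0 0 0 0 0 0;0 0 0 0 0 0"

```text
time: 12.88
eef_pos: [0.376, 0.296, 0.0517]
tcp_rot: [0.706, 0.708, 0.0, 0.0]
contact_force: [-1.2, 0.8, -0.6]
opening: 0.34
finger_force: 39.4
```

Emit:
jog_arm --deltas "0 0 -0.05 0 0 0;0 0 -0.05 0 0 0;0 0 0 0 0 0"

```text
time: 13.25
eef_pos: [0.3761, 0.296, 0.0508]
tcp_rot: [0.706, 0.708, -0.0, -0.0]
contact_force: [-3.3, -2.7, 9.3]
opening: 0.338
finger_force: 40.4
```

Emit:
jog_arm --deltas "0 0 0 0 0 0;0 0 0 0 0 0;0 0 0 0 0 0;0 0 0.3 0 0 0;0 0 0.6 0 0 0;0 0 1 0 0 0;0 0 1 0 0 0;0 0 1 0 0 0;0 0 1 0 0 0;0 0 1 0 0 0;0 0 1 0 0 0;0 0 1 0 0 0" --gripper 0.55

```text
time: 14.75
eef_pos: [0.3758, 0.2958, 0.209]
tcp_rot: [0.706, 0.708, 0.001, 0.0]
contact_force: [0.2, -0.5, -0.5]
opening: 0.551
finger_force: 0.0
```

Emit:
jog_arm --deltas "0.84 -0.95 0 0 0 1;0.84 -0.95 0 0 0 1;0.84 -0.95 0 0 0 1;0.84 -0.95 0 0 0 1;0.84 -0.95 0 0 0 1;0.84 -0.95 0 0 0 1;0.84 -0.95 0 0 0 1;0.84 -0.95 0 0 0 1;0.84 -0.95 0 0 0 1;0.84 -0.95 0 0 0 0.9;0.84 -0.95 0 0 0 0;0.84 -0.95 0 0 0 0;0.84 -0.95 0 0 0 0;0.84 -0.95 0 0 0 0;0.84 -0.95 0 0 0 0;0.84 -0.95 0 0 0 0;0.84 -0.95 0 0 0 0;0.84 -0.95 0 0 0 0;0 0 -0.5 0 0 0;0 0 0 0 0 0" --gripper 1

```text
time: 17.25
eef_pos: [0.677, -0.0458, 0.1951]
tcp_rot: [0.286, 0.958, 0.0, -0.002]
contact_force: [-0.1, -0.1, 0.4]
opening: 1.005
finger_force: 0.0
```

Run:
```python
from plant import get_state,cams
import cv2,pickle,numpy as np
print({k:v for k,v in get_state().items() if k in('time','eef_pos','tcp_rot','qpos')})
c=cams.read_camera('wrist');pickle.dump(c,open('w3.pkl','wb'))
s=cams.read_camera('scene');pickle.dump(s,open('s3.pkl','wb'))
a=cv2.resize(c['color'],(800,500),interpolation=cv2.INTER_CUBIC)
a[:210,:240]=cv2.resize(s['color'][225:325,190:304],(240,210))
cv2.imwrite('pics/w3.png',a)
```

```text
{'time': 17.25, 'qpos': array([-2.16962541e-01,  3.41392856e-01,  1.61110820e+00,  3.74832062e-04,
        1.19329458e+00, -1.20879824e+00]), 'eef_pos': array([ 0.67697962, -0.04582365,  0.19506075]), 'tcp_rot': array([ 2.85520123e-01,  9.58370394e-01,  2.13547531e-05, -2.10858053e-03])}
```

View pics/w3.png

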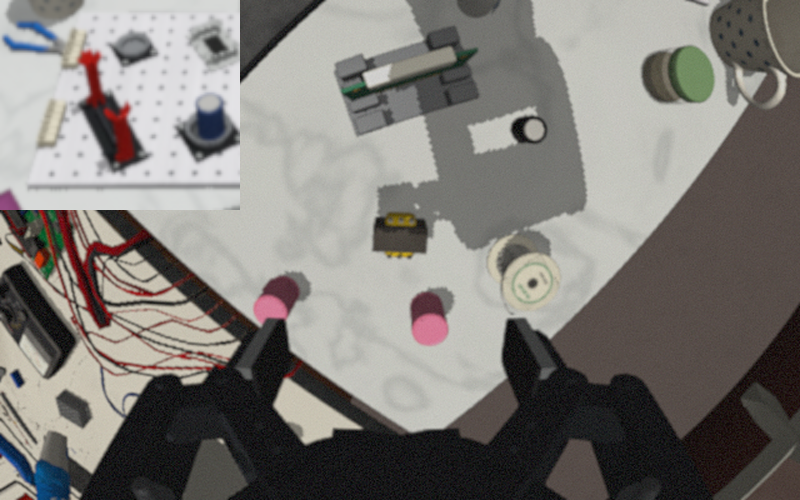

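Inset: the blue can stands upright in the large cup. Wrist image (1.25x): transformer core top corners about (376,219), (426,221), (427,252), (374,250), aligned with the fingers. The pink cans and the reel are clear of them.

Run:
```python
from h import *
np.set_printoptions(precision=4,suppress=True)
c=pickle.load(open('w3.pkl','rb'))
P=lambda u,v,z:on(c,u/1.25,v/1.25,z,True)[:2]
def ed(n,p):
    p=np.array(p);e=np.roll(p,-1,0)-p;print(n,'c',p.mean(0),'len',np.hypot(*e.T)*1e3,'ang',np.degrees(np.arctan2(e[:,1],e[:,0])))
# core: dark gray mask
g=c['color'].astype(int);m=(g.max(2)<100).astype('u1');m[:170]=0;m[210:]=0;m[:,:290]=0;m[:,350:]=0
r=cv2.minAreaRect(cv2.findNonZero(m));b=cv2.boxPoints(r);print(r)
ed('core',[P(*(q*1.25),.035) for q in b])
ed('man',[P(*q,.035) for q in[(376,219),(426,221),(427,252),(374,250)]])
print('black',P(533,129,.03),'flux?',P(478,0,.04))
ed('bar',[P(*q,.086) for q in[(362,68),(456,45),(459,56),(365,82)]])
ed('stand',[P(*q,.032) for q in[(334,66),(460,27),(479,97),(357,134)]])
A=R.from_quat([.2855,.9584,0,-.0021]).as_matrix();print('tool y ang',np.degrees(np.arctan2(A[1,1],A[0,1])))
```

```text
((320.5, 187.5), (35.0, 43.0), 90.0)
core c [ 0.6787 -0.0432] len [40.5196 34.8054 41.8634 34.7607] ang [  56.8661  -31.8686 -123.19    145.9179]
man c [ 0.6794 -0.0436] len [37.9081 24.7459 41.1337 24.6839] ang [  54.5048  -30.1102 -125.4525  142.4079]
black [0.6643 0.0877] flux? [0.5589 0.102 ]
bar c [0.5804 0.0271] len [57.951   7.1369 58.4497  8.8933] ang [  71.996   -18.7466 -106.2991  158.3514]
stand c [0.5833 0.0252] len [97.6315 55.5943 94.6326 54.5781] ang [  75.2568  -18.4052 -105.2914  164.682 ]
tool y ang 56.82335820052212
```

Emit:
jog_arm --deltas "0.15 0 -1 0 0 0;0 0 -1 0 0 0;0 0 -1 0 0 0;0 0 -1 0 0 0;0 0 -1 0 0 0;0 0 -1 0 0 0;0 0 -1 0 0 0;0 0 -0.6 0 0 0;0 0 -0.3 0 0 0;0 0 0 0 0 0"

```text
time: 18.6
eef_pos: [0.6812, -0.0462, 0.0391]
tcp_rot: [0.285, 0.958, -0.0, -0.0]
contact_force: [0.8, -0.7, -0.3]
opening: 1.0
finger_force: 0.0
```

Emit:
jog_arm --deltas "0 0 0 0 0 0;0 0 0 0 0 0;0 0 0 0 0 0;0 0 0 0 0 0;0 0 0 0 0 0;0 0 0 0 0 0;0 0 0 0 0 0" --gripper 0 --squeeze 50

```text
time: 19.48
eef_pos: [0.682, -0.0464, 0.0405]
tcp_rot: [0.285, 0.958, 0.0, 0.001]
contact_force: [0.3, -0.4, 5.4]
opening: 0.476
finger_force: 51.3
```

Emit:
jog_arm --deltas "0 0 0.5 0 0 0;0 0 1 0 0 0;0 0 1 0 0 0;0 0 1 0 0 0;0 0 1 0 0 0;0 0 1 0 0 0;0 0 1 0 0 0;0 0 1 0 0 0;-0.65 0.97 0.5 0 0 -1;-0.65 0.97 0 0 0 -1;-0.65 0.97 0 0 0 -1;-0.65 0.97 0 0 0 -1;-0.65 0.97 0 0 0 -1;-0.65 0.97 0 0 0 -1;-0.65 0.97 0 0 0 -1;-0.65 0.97 0 0 0 -1;-0.65 0.97 0 0 0 -1;-0.65 0.97 0 0 0 -0.92;-0.65 0.97 0 0 0 0;-0.65 0.97 0 0 0 0"

```text
time: 21.98
eef_pos: [0.5246, 0.1875, 0.1998]
tcp_rot: [0.707, 0.708, 0.0, 0.0]
contact_force: [-0.4, -0.1, -2.2]
opening: 0.476
finger_force: 50.6
```

Emit:
jog_arm --deltas "-0.65 0.97 0 0 0 0;-0.65 0.97 -0.5 0 0 0;0 0 -1 0 0 0;0 0 -1 0 0 0;0 0 -0.5 0 0 0;0 0 0 0 0 0;0 0 0 0 0 0"

```text
time: 22.85
eef_pos: [0.4998, 0.2255, 0.1403]
tcp_rot: [0.707, 0.707, 0.001, 0.0]
contact_force: [0.7, 0.4, -0.4]
opening: 0.474
finger_force: 50.7
```

Run:
```python
from plant import get_state,cams
import cv2,pickle,numpy as np
print({k:v for k,v in get_state().items() if k in('time','eef_pos','tcp_rot','qpos')})
c=cams.read_camera('wrist');pickle.dump(c,open('w4.pkl','wb'))
cv2.imwrite('pics/w4.png',cv2.resize(c['color'][80:330,160:500],None,fx=2.35,fy=2.35,interpolation=cv2.INTER_CUBIC))
```

```text
{'time': 22.85, 'qpos': array([ 2.38823380e-01,  1.27428713e-01,  1.97732484e+00, -1.18632370e-05,
        1.03525503e+00,  2.38582197e-01]), 'eef_pos': array([0.49982036, 0.22553634, 0.14030568]), 'tcp_rot': array([7.07019146e-01, 7.07193962e-01, 6.73937297e-04, 4.16110696e-04])}
```

View pics/w4.png

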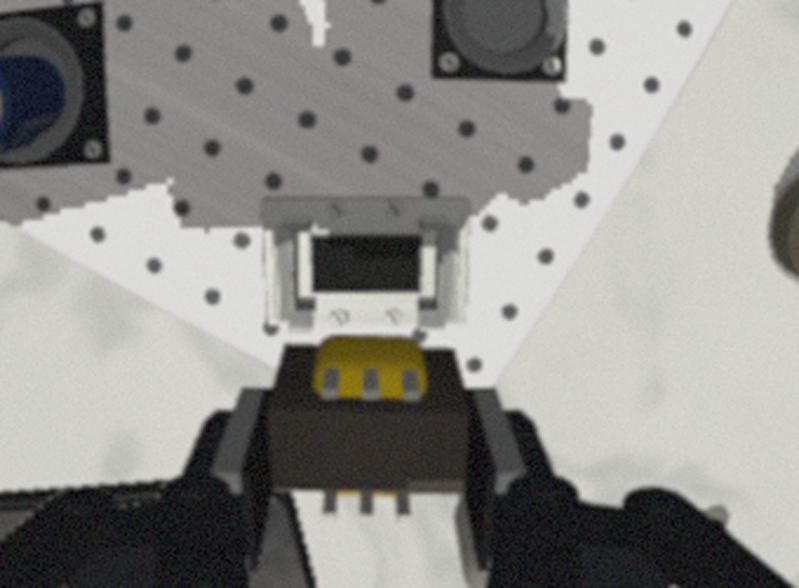

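The transformer sits level between the pads with its top corners at crop (272,408), (467,408), (467,492), (268,490). The cradle flange is at (263,198), (470,198), (464,326), (268,328), and its floor window at (312,236)-(420,292).

Run:
```python
from h import *
np.set_printoptions(precision=4,suppress=True)
c=pickle.load(open('w4.pkl','rb'))
P=lambda u,v,z:on(c,160+u/2.35,80+v/2.35,z,True)[:2]
def ed(n,p):
    p=np.array(p);e=np.roll(p,-1,0)-p;print(n,'c',p.mean(0),'len',np.hypot(*e.T)*1e3,'ang',np.degrees(np.arctan2(e[:,1],e[:,0])))
ed('top',[P(*q,.1348) for q in[(272,408),(467,408),(467,492),(268,490)]])
p=[P(*q,.0998) for q in[(285,347),(457,348)]];print('bottom far edge',p)
ed('flange',[P(*q,.0115) for q in[(263,198),(470,198),(464,326),(268,328)]])
ed('window',[P(*q,.012) for q in[(312,236),(420,236),(419,292),(313,292)]])
print('small flange lower corners',P(432,78,.012),P(565,80,.012))
```

```text
top c [0.499  0.2244] len [39.5565 20.787  42.8966 20.3215] ang [ -0.0744 -86.478  179.2222  84.1842]
bottom far edge [array([0.4785, 0.2334]), array([0.5211, 0.233 ])]
flange c [0.4986 0.2286] len [73.9054 48.916  73.8087 49.714 ] ang [  -0.0252  -90.3248 -179.4054   89.7964]
window c [0.4985 0.2287] len [38.8151 21.2366 38.9947 21.235 ] ang [ -0.0299 -89.7895 179.9677  89.7259]
small flange lower corners [0.5213 0.2958] [0.5686 0.2966]
```

Emit:
jog_arm --deltas "-0.06 0.24 -0.5 0 0 0;0 0 -1 0 0 0;0 0 -1 0 0 0;0 0 -0.6 0 0 0;0 0 -0.4 0 0 0;0 0 -0.3 0 0 0;0 0 -0.25 0 0 0;0 0 -0.15 0 0 0;0 0 0 0 0 0;0 0 0 0 0 0"

```text
time: 24.15
eef_pos: [0.4982, 0.2302, 0.0556]
tcp_rot: [0.707, 0.707, 0.0, 0.0]
contact_force: [0.9, -0.7, -1.6]
opening: 0.475
finger_force: 50.7
```

Emit:
jog_arm --deltas "0 0 -0.08 0 0 0;0 0 -0.08 0 0 0;0 0 0 0 0 0;0 0 0 0 0 0"

```text
time: 24.65
eef_pos: [0.4983, 0.2303, 0.0535]
tcp_rot: [0.707, 0.707, -0.0, -0.0]
contact_force: [-3.3, -1.3, 6.8]
opening: 0.479
finger_force: 51.5
```

Emit:
jog_arm --deltas "0 0 0 0 0 0;0 0 0 0 0 0;0 0 0 0 0 0;0 0 0.3 0 0 0;0 0 0.6 0 0 0;0 0 1 0 0 0;0 0 1 0 0 0;0 0 1 0 0 0;0 0 1 0 0 0;0 0 1 0 0 0;0 0 1 0 0 0;0.92 -0.79 0 0 0 -1;0.92 -0.79 0 0 0 -1;0.92 -0.79 0 0 0 -1;0.92 -0.79 0 0 0 -1;0.92 -0.79 0 0 0 -1;0.92 -0.79 0 0 0 -1;0.92 -0.79 0 0 0 -1;0.92 -0.79 0 0 0 -1;0.92 -0.79 0 0 0 -1" --gripper 0.65

```text
time: 27.15
eef_pos: [0.6643, 0.0875, 0.1913]
tcp_rot: [0.945, 0.328, 0.001, 0.0]
contact_force: [-0.1, 0.0, -0.3]
opening: 0.649
finger_force: 0.0
```

Emit:
jog_arm --deltas "0 0 0 0 0 -1;0 0 0 0 0 -0.5;0 0 0 0 0 0" --gripper 0.85

```text
time: 27.52
eef_pos: [0.6637, 0.0879, 0.191]
tcp_rot: [0.966, 0.258, 0.0, 0.0]
contact_force: [0.1, -0.0, 0.8]
opening: 0.85
finger_force: 0.0
```

Run:
```python
from plant import get_state,cams
import cv2,pickle,numpy as np
print({k:v for k,v in get_state().items() if k in('time','eef_pos','tcp_rot','qpos')})
c=cams.read_camera('wrist');pickle.dump(c,open('w5.pkl','wb'))
s=cams.read_camera('scene');pickle.dump(s,open('s5.pkl','wb'))
a=cv2.resize(c['color'],(800,500),interpolation=cv2.INTER_CUBIC)
a[290:500,:240]=cv2.resize(s['color'][225:325,190:304],(240,210))
cv2.imwrite('pics/w5.png',a)
```

```text
{'time': 27.525, 'qpos': array([-1.95718526e-02,  3.24007586e-01,  1.64109615e+00, -8.02473936e-07,
        1.17560083e+00,  1.02993951e+00]), 'eef_pos': array([0.66374364, 0.08792681, 0.19099366]), 'tcp_rot': array([9.66224474e-01, 2.57701509e-01, 4.26622510e-04, 1.23161566e-04])}
```

View pics/w5.png

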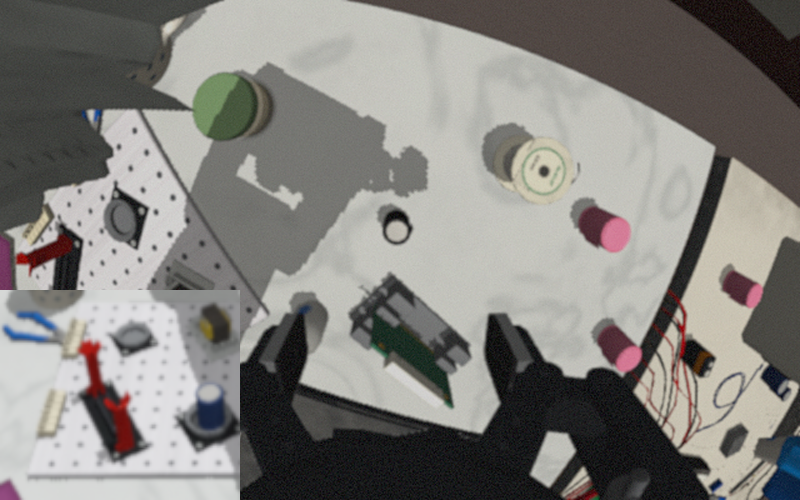

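The black can's top is at (397,230) and nothing stands near the fingers' line. Inset: blue can and transformer are seated on the plate.

Run:
```python
from h import *
np.set_printoptions(precision=4,suppress=True)
c=pickle.load(open('w5.pkl','rb'))
print(on(c,397/1.25,231/1.25,.03,True))
```

```text
[0.6646 0.0873 0.03  ]
```

Emit:
jog_arm --deltas "0.04 -0.02 -1 0 0 0;0 0 -1 0 0 0;0 0 -1 0 0 0;0 0 -1 0 0 0;0 0 -1 0 0 0;0 0 -1 0 0 0;0 0 -1 0 0 0;0 0 -0.6 0 0 0;0 0 -0.4 0 0 0;0 0 0 0 0 0"

```text
time: 28.88
eef_pos: [0.6642, 0.0876, 0.0296]
tcp_rot: [0.966, 0.257, -0.0, -0.0]
contact_force: [0.1, -0.0, 0.2]
opening: 0.85
finger_force: 0.0
```

Emit:
jog_arm --deltas "0 0 0 0 0 0;0 0 0 0 0 0;0 0 0 0 0 0;0 0 0 0 0 0;0 0 0 0 0 0;0 0 0 0 0 0;0 0 0 0 0 0;0 0 0 0 0 0" --gripper 0 --squeeze 35

```text
time: 29.88
eef_pos: [0.665, 0.0876, 0.0309]
tcp_rot: [0.966, 0.257, 0.001, 0.0]
contact_force: [-0.4, -0.2, 5.3]
opening: 0.238
finger_force: 34.5
```

Emit:
jog_arm --deltas "0 0 0.5 0 0 0;0 0 1 0 0 0;0 0 1 0 0 0;0 0 1 0 0 0;0 0 1 0 0 0;0 0 1 0 0 0;0 0 1 0 0 0;0 0 1 0 0 0;0 0 0.5 0 0 0;0 0 0 0 0 0"

```text
time: 31.12
eef_pos: [0.6648, 0.0876, 0.1913]
tcp_rot: [0.966, 0.257, 0.001, 0.0]
contact_force: [-0.6, -0.3, 0.2]
opening: 0.244
finger_force: 34.2
```

Run:
```python
from h import *
np.set_printoptions(precision=3,suppress=True)
s=pickle.load(open('c0.pkl','rb'))['scene']
b=on(s,217,232,0);print('mug base front',b,[ (z,proj(s,[b[0]+.035,b[1]+.0,z])) for z in(.06,.08,.1,.12)])
print('jar',on(s,259,214,0)); print('mug edges',on(s,200,225,0),on(s,232,225,0))
```

```text
mug base front [0.672 0.379 0.   ] [(0.06, array([209.494, 208.214])), (0.08, array([208.181, 202.35 ])), (0.1, array([206.84 , 196.355])), (0.12, array([205.467, 190.222]))]
jar [0.69  0.247 0.   ]
mug edges [0.726 0.412 0.   ] [0.68  0.333 0.   ]
```

Emit:
jog_arm --deltas "-0.5 0.97 0 0 0 0;-0.5 0.97 0 0 0 0;-0.5 0.97 0 0 0 0;-0.5 0.97 0 0 0 0;-0.5 0.97 0 0 0 0;-0.5 0.97 0 0 0 0;-0.5 0.97 0 0 0 0;-0.5 0.97 0 0 0 0;-0.5 0.97 0 0 0 0;-0.5 0.97 0 0 0 0;-0.5 0.97 0 0 0 0;-0.5 0.93 0 0 0 0;0 0 -1 0 0 0;0 0 -1 0 0 0;0 0 -1 0 0 0;0 0 -1 0 0 0;0 0 -0.5 0 0 0;0 0 0 0 0 0;0 0 0 0 0 0"

```text
time: 33.5
eef_pos: [0.5451, 0.3198, 0.101]
tcp_rot: [0.966, 0.257, 0.001, -0.0]
contact_force: [-1.1, 0.0, 0.1]
opening: 0.241
finger_force: 34.3
```

Run:
```python
from plant import get_state,cams
import cv2,pickle,numpy as np
print({k:v for k,v in get_state().items() if k in('time','eef_pos','tcp_rot','qpos')})
c=cams.read_camera('wrist');pickle.dump(c,open('w6.pkl','wb'))
cv2.imwrite('pics/w6.png',cv2.resize(c['color'][80:330,160:500],None,fx=2.35,fy=2.35,interpolation=cv2.INTER_CUBIC))
```

```text
{'time': 33.5, 'qpos': array([ 3.70279148e-01,  3.49811621e-01,  1.78863637e+00, -2.50626174e-06,
        1.00147570e+00,  1.42029400e+00]), 'eef_pos': array([0.54505308, 0.31981606, 0.1009952 ]), 'tcp_rot': array([ 9.66288943e-01,  2.57458700e-01,  8.29563930e-04, -9.04657301e-05])}
```

View pics/w6.png

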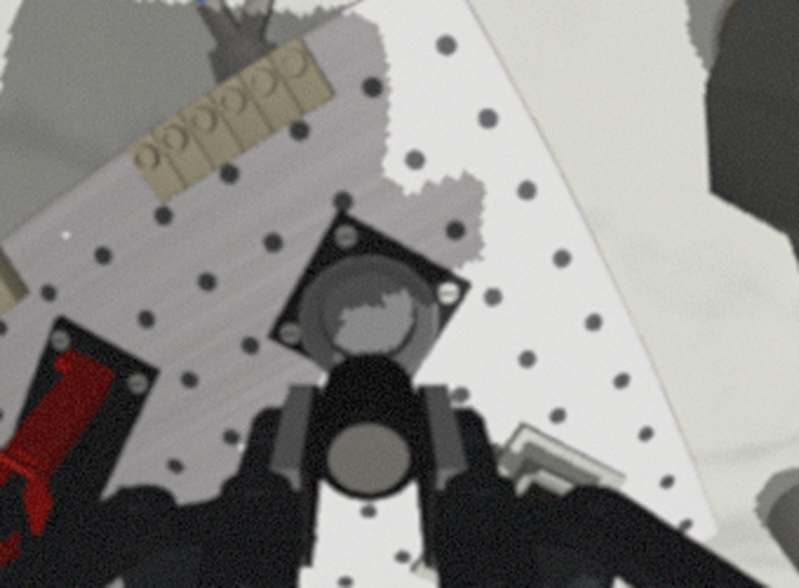

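Small cup flange corners are at (342,212), (470,287) and (270,335). The held can's top centre is at (369,459).

Run:
```python
from h import *
np.set_printoptions(precision=4,suppress=True)
c=pickle.load(open('w6.pkl','rb'))
P=lambda u,v,z:on(c,160+u/2.35,80+v/2.35,z,True)[:2]
a,b,d=P(342,212,.012),P(470,287,.012),P(270,335,.012)
print((b+d)/2,np.linalg.norm(a-b),np.linalg.norm(a-d),'can top',P(369,459,.1001),'rim',P(370,315,.0225))
```

```text
[0.5441 0.319 ] 0.046173599050272886 0.04622080348702528 can top [0.5445 0.3194] rim [0.5466 0.3201]
```

Aligned to within a millimetre, so I lower it.

Emit:
jog_arm --deltas "0 0 -0.8 0 0 0;0 0 -0.8 0 0 0;0 0 -0.5 0 0 0;0 0 -0.3 0 0 0;0 0 -0.2 0 0 0;0 0 -0.15 0 0 0;0 0 0 0 0 0;0 0 0 0 0 0"

```text
time: 34.55
eef_pos: [0.5446, 0.3197, 0.0455]
tcp_rot: [0.966, 0.257, 0.0, -0.0]
contact_force: [-0.0, 0.5, -0.1]
opening: 0.239
finger_force: 34.3
```

Emit:
jog_arm --deltas "0 0 -0.07 0 0 0;0 0 -0.06 0 0 0;0 0 0 0 0 0"

```text
time: 34.92
eef_pos: [0.5448, 0.3198, 0.0439]
tcp_rot: [0.966, 0.258, 0.0, 0.0]
contact_force: [-1.9, -0.1, 6.2]
opening: 0.24
finger_force: 34.8
```

Emit:
jog_arm --deltas "0 0 0 0 0 0;0 0 0 0 0 0;0 0 0 0 0 0;0 0 0.3 0 0 0;0 0 0.6 0 0 0;0 0 1 0 0 0;0 0 1 0 0 0;0 0 1 0 0 0;0 0 1 0 0 0;0 0 1 0 0 0;0 0 1 0 0 0;0 0 1 0 0 0" --gripper 0.45

```text
time: 36.42
eef_pos: [0.5443, 0.3196, 0.2018]
tcp_rot: [0.966, 0.257, -0.0, 0.0]
contact_force: [0.4, -0.9, 0.1]
opening: 0.451
finger_force: 0.0
```

Emit:
jog_arm --deltas "0.13 -0.98 0.2 0 0 1;0.13 -0.98 0.2 0 0 1;0.13 -0.98 0 0 0 1;0.13 -0.98 0 0 0 1;0.13 -0.98 0 0 0 1;0.13 -0.98 0 0 0 1;0.13 -0.98 0 0 0 1;0.13 -0.98 0 0 0 0.8;0.13 -0.98 0 0 0 0;0.13 -0.98 0 0 0 0;0.13 -0.98 0 0 0 0;0.13 -0.98 0 0 0 0;0.13 -0.98 0 0 0 0;0.13 -0.98 0 0 0 0;0.13 -0.98 0 0 0 0;0 0 0 0 0 0;0 0 0 0 0 0" --gripper 0.65

```text
time: 38.55
eef_pos: [0.5833, 0.0257, 0.2085]
tcp_rot: [0.796, 0.605, 0.0, -0.0]
contact_force: [0.3, 0.7, 0.9]
opening: 0.651
finger_force: 0.0
```

Run:
```python
from plant import get_state,cams
import cv2,pickle,numpy as np
print({k:v for k,v in get_state().items() if k in('time','eef_pos','tcp_rot','qpos')})
c=cams.read_camera('wrist');pickle.dump(c,open('w7.pkl','wb'))
s=cams.read_camera('scene');pickle.dump(s,open('s7.pkl','wb'))
a=cv2.resize(c['color'][80:330,160:500],None,fx=2.35,fy=2.35,interpolation=cv2.INTER_CUBIC)
a[:210,:240]=cv2.resize(s['color'][225:325,200:314],(240,210))
cv2.imwrite('pics/w7.png',a)
```

```text
{'time': 38.55, 'qpos': array([-1.29770812e-01,  1.25549208e-01,  1.84358113e+00,  4.13456891e-04,
        1.17269086e+00,  1.40253322e-01]), 'eef_pos': array([0.58334015, 0.02571577, 0.20846279]), 'tcp_rot': array([ 7.95898596e-01,  6.05429910e-01,  5.28081748e-05, -2.15823077e-04])}
```

View pics/w7.png

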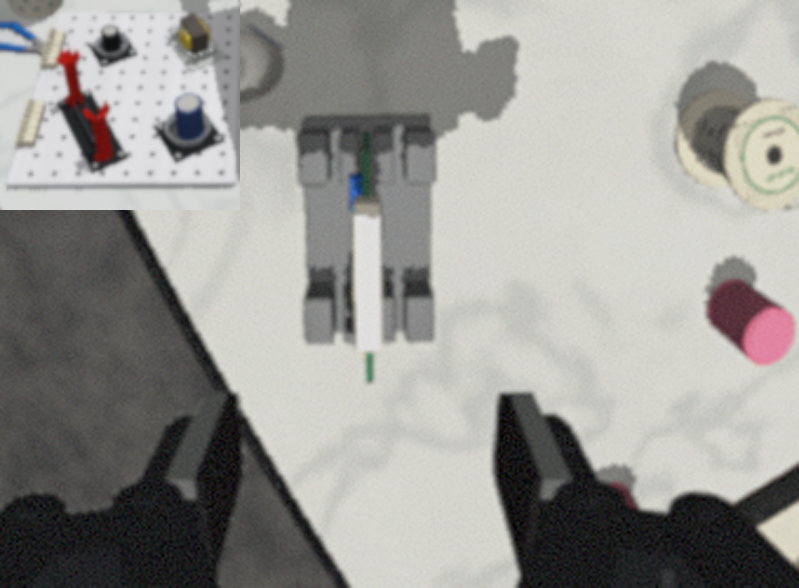

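Inset: all three parts are upright in their seats. The bar top is at (355,215), (380,215), (383,350), (356,350), parallel to the pads and nearly centred.

Run:
```python
from h import *
np.set_printoptions(precision=4,suppress=True)
c=pickle.load(open('w7.pkl','rb'))
P=lambda u,v,z:on(c,160+u/2.35,80+v/2.35,z,True)[:2]
def ed(n,p):
    p=np.array(p);e=np.roll(p,-1,0)-p;print(n,'c',p.mean(0),'len',np.hypot(*e.T)*1e3,'ang',np.degrees(np.arctan2(e[:,1],e[:,0])))
ed('bar',[P(*q,.086) for q in[(355,215),(380,215),(383,350),(356,350)]])
ed('stand',[P(*q,.032) for q in[(301,130),(436,130),(434,343),(303,343)]])
print('board end',P(369,382,.076),P(366,130,.076))
A=R.from_quat([.7959,.6054,0,-.0002]).as_matrix();print('tool y,x ang',np.degrees(np.arctan2(A[1,1],A[0,1])),np.degrees(np.arctan2(A[1,0],A[0,0])))
g=c['color'].astype(int);m=((g.min(2)>200)).astype('u1');m[:165]=0;m[232:]=0;m[:,:305]=0;m[:,326:]=0
m=cv2.morphologyEx(m,cv2.MORPH_OPEN,np.ones((2,2)));print(cv2.minAreaRect(cv2.findNonZero(m)))
```

```text
bar c [0.582 0.023] len [ 8.695  50.8922  9.9718 50.8723] ang [ -15.4883 -103.9401  164.5041   74.6224]
stand c [0.5827 0.0252] len [55.9474 95.0064 58.8781 94.9948] ang [ -15.4792 -104.5862  164.5099   73.6462]
board end [ 0.5706 -0.0188] [0.5956 0.0754]
tool y,x ang -15.483252556763288 74.51674302577194
((316.0, 202.5), (59.0, 20.0), 90.0)
```

Emit:
jog_arm --deltas "-0.04 -0.06 -1 0 0 0;0 0 -1 0 0 0;0 0 -1 0 0 0;0 0 -1 0 0 0;0 0 -1 0 0 0;0 0 -0.8 0 0 0;0 0 -0.4 0 0 0;0 0 -0.2 0 0 0;0 0 0 0 0 0"

```text
time: 39.78
eef_pos: [0.5829, 0.0244, 0.0808]
tcp_rot: [0.796, 0.606, 0.0, 0.0]
contact_force: [-0.7, -0.3, -0.3]
opening: 0.653
finger_force: 0.0
```

Emit:
jog_arm --deltas "0 0 0 0 0 0;0 0 0 0 0 0;0 0 0 0 0 0;0 0 0 0 0 0;0 0 0 0 0 0;0 0 0 0 0 0;0 0 0 0 0 0;0 0 0 0 0 0" --gripper 0 --squeeze 50

```text
time: 40.78
eef_pos: [0.583, 0.0244, 0.0812]
tcp_rot: [0.796, 0.606, 0.0, 0.0]
contact_force: [-0.4, -0.1, 4.9]
opening: 0.112
finger_force: 50.6
```

Emit:
jog_arm --deltas "0 0 0.3 0 0 0;0 0 0.6 0 0 0;0 0 1 0 0 0;0 0 1 0 0 0;0 0 1 0 0 0;0 0 1 0 0 0;0 0 1 0 0 0;0 0 1 0 0 0;0 0 0 0 0 0"

```text
time: 41.9
eef_pos: [0.5838, 0.0242, 0.2213]
tcp_rot: [0.796, 0.605, 0.002, 0.002]
contact_force: [0.3, -0.9, -0.3]
opening: 0.111
finger_force: 49.8
```

Emit:
jog_arm --deltas "-0.39 0.95 0 0 0 -1;-0.39 0.95 0 0 0 -1;-0.39 0.95 0 0 0 -1;-0.39 0.95 0 0 0 -1;-0.39 0.95 0 0 0 -1;-0.39 0.95 0 0 0 -1;-0.39 0.95 0 0 0 -1;-0.39 0.95 0 0 0 -1;-0.39 0.95 0 0 0 -1;-0.39 0.95 0 0 0 -1;-0.39 0.95 0 0 0 -1;-0.39 0.95 0 0 0 -1;-0.39 0.95 0 0 0 -1;-0.39 0.95 0 0 0 0;-0.39 0.95 0 0 0 0;-0.39 0.95 0 0 0 0;-0.39 0.95 0 0 0 0;-0.39 0.95 0 0 0 0;-0.39 0.95 0 0 0 0;0 0 0 0 0 0"

```text
time: 44.4
eef_pos: [0.4337, 0.3867, 0.2185]
tcp_rot: [1.0, 0.002, 0.0, 0.0]
contact_force: [0.4, -0.1, -1.1]
opening: 0.105
finger_force: 49.7
```

Run:
```python
from plant import get_state,cams
import cv2,pickle,numpy as np
print({k:v for k,v in get_state().items() if k in('time','eef_pos','tcp_rot','qpos','opening','contact_force')})
c=cams.read_camera('wrist');s=cams.read_camera('scene');pickle.dump((c,s),open('w8.pkl','wb'))
a=cv2.resize(c['color'][50:350,130:530],None,fx=2,fy=2,interpolation=cv2.INTER_CUBIC)
a[390:600,:240]=cv2.resize(s['color'][205:325,190:327],(240,210))
cv2.imwrite('pics/w8.png',a)
```

```text
{'time': 44.4, 'qpos': array([ 5.53720474e-01,  1.09482249e-01,  1.84202300e+00, -8.01815619e-05,
        1.19011424e+00,  2.12144646e+00]), 'eef_pos': array([0.43369366, 0.38673063, 0.21849378]), 'tcp_rot': array([9.99998798e-01, 1.55006862e-03, 8.10176608e-06, 3.87262511e-05]), 'contact_force': array([ 0.37394475, -0.12900341, -1.05627985]), 'opening': 0.10510931896774249}
```

View pics/w8.png

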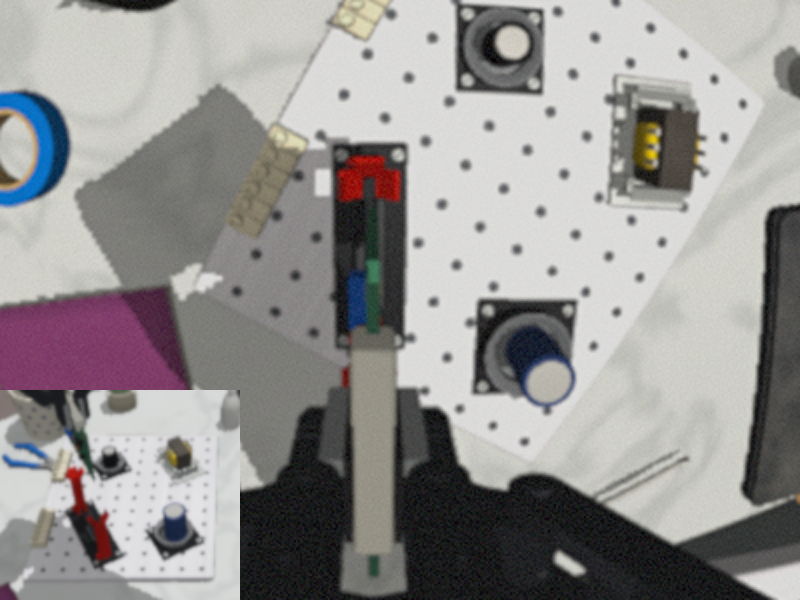

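The card hangs plumb and its plane falls on the guide slot's column (about 370-372). The far post mouth is at (370,178), and all three parts still stand in their seats.

Run:
```python
from h import *
np.set_printoptions(precision=4,suppress=True)
c,s=pickle.load(open('w8.pkl','rb'))
P=lambda u,v,z:on(c,130+u/2,50+v/2,z,True)[:2]
print('base far',P(334,144,.013),P(406,144,.013),'near',P(338,346,.013),P(404,346,.013))
print('mouth far L,R at z.087',P(338,165,.087),P(402,165,.087),P(338,200,.087),P(402,200,.087))
print('bar near/far top',P(374,552,.2243),P(373,330,.2243))
print('card lower far corner (z .143)',P(372,178,.143))
g=c['color'].astype(int);m=((g[...,2]>110)&(g[...,1]<60)&(g[...,0]<60)).astype('u1');m[:115]=0;m[155:]=0;m[:,:290]=0;m[:,340:]=0
ys,xs=np.nonzero(m);print('red',xs.min(),xs.max(),ys.min(),ys.max())
for v in range(122,152,4):
    x=np.nonzero(m[v])[0];print(v,x.min() if len(x) else None,x.max() if len(x) else None)
```

```text
base far [0.491  0.4072] [0.4911 0.3691] near [0.3763 0.4064] [0.3765 0.3683]
mouth far L,R at z.087 [0.4867 0.401 ] [0.4868 0.3746] [0.472  0.4011] [0.4721 0.3744]
bar near/far top [0.4068 0.386 ] [0.4661 0.3865]
card lower far corner (z .143) [0.4878 0.3869]
red 299 329 128 150
122 None None
126 None None
130 304 321
134 306 321
138 299 329
142 301 329
146 301 329
150 327 328
```

Emit:
jog_arm --deltas "0 0.06 -0.8 0 0 0;0 0 -0.8 0 0 0;0 0 -0.8 0 0 0;0 0 -0.3 0 0 0;0 0 -0.3 0 0 0;0 0 -0.3 0 0 0;0 0 -0.3 0 0 0;0 0 0 0 0 0"

```text
time: 45.5
eef_pos: [0.4343, 0.3869, 0.1462]
tcp_rot: [1.0, 0.0, -0.0, -0.0]
contact_force: [-0.8, 1.2, -0.4]
opening: 0.107
finger_force: 49.7
```

Emit:
jog_arm --deltas "0 0 -0.3 0 0 0;0 0 -0.3 0 0 0;0 0 -0.3 0 0 0;0 0 -0.3 0 0 0;0 0 -0.3 0 0 0;0 0 -0.3 0 0 0;0 0 0 0 0 0"

```text
time: 46.38
eef_pos: [0.4343, 0.3869, 0.1097]
tcp_rot: [1.0, 0.0, 0.0, -0.001]
contact_force: [1.6, 5.6, -3.3]
opening: 0.102
finger_force: 49.4
```

Emit:
jog_arm --deltas "0 0.03 -0.25 0 0 0;0 0.02 -0.25 0 0 0;0 0 -0.2 0 0 0;0 0 -0.15 0 0 0;0 0 0 0 0 0"

```text
time: 47.0
eef_pos: [0.434, 0.3872, 0.0929]
tcp_rot: [1.0, 0.0, -0.0, 0.0]
contact_force: [-0.0, 1.0, -2.1]
opening: 0.105
finger_force: 49.6
```

Emit:
jog_arm --deltas "0 0 -0.1 0 0 0;0 0 -0.05 0 0 0;0 0 -0.05 0 0 0;0 0 0 0 0 0"

```text
time: 47.5
eef_pos: [0.4344, 0.3875, 0.0902]
tcp_rot: [1.0, 0.001, -0.0, 0.0]
contact_force: [-2.2, -0.8, 4.8]
opening: 0.105
finger_force: 50.5
```

Emit:
jog_arm --deltas "0 0 -0.05 0 0 0;0 0 -0.05 0 0 0;0 0 0 0 0 0"

```text
time: 47.88
eef_pos: [0.4344, 0.3879, 0.0901]
tcp_rot: [1.0, 0.001, -0.0, 0.0]
contact_force: [-6.1, -2.5, 13.3]
opening: 0.104
finger_force: 51.8
```

Emit:
jog_arm --deltas "0 0 0.05 0 0 0;0 0 0 0 0 0;0 0 0 0 0 0;0 0 0 0 0 0;0 0 0.3 0 0 0;0 0 0.6 0 0 0;0 0 1 0 0 0;0 0 1 0 0 0;0 0 1 0 0 0;0 0 1 0 0 0;0 0 1 0 0 0;0 0 1 0 0 0;0.5 -1 0 0 0 0;0.5 -1 0 0 0 0;0.5 -1 0 0 0 0;0.5 -1 0 0 0 0;0.5 -1 0 0 0 0;0.5 -1 0 0 0 0;0 0 0 0 0 0;0 0 0 0 0 0" --gripper 0.45

```text
time: 50.38
eef_pos: [0.4942, 0.268, 0.2268]
tcp_rot: [1.0, 0.0, -0.0, -0.0]
contact_force: [0.7, 0.2, 1.4]
opening: 0.452
finger_force: 0.0
```

Run:
```python
from h import *
from plant import cams,get_state
np.set_printoptions(precision=4,suppress=True)
c=cams.read_camera('wrist');pickle.dump(c,open('w9.pkl','wb'))
g=c['color'].astype(int)
# seated: bar top at z=.010+.085=.095 ; expected bar corners
B=[proj(c,(.4344+a,.3878+b,.095),True) for a in(-.028,.028) for b in(-.005,.005)];print('expected bar',np.array(B))
x0,y0=np.min(B,0)-14;x1,y1=np.max(B,0)+14
m=(g.max(2)-g.min(2)<35)&(g.min(2)>120)
r=m[int(y0):int(y1),int(x0):int(x1)].astype('u1');n,l,st,ce=cv2.connectedComponentsWithStats(r)
print([(s+np.array([int(x0),int(y0),0,0,0])).tolist() for s in st[1:] if s[4]>60])
# can tops/trafo: predicted pixels vs old picture w7 scene comparison
s0=pickle.load(open('s7.pkl','rb'));s=cams.read_camera('scene');pickle.dump(s,open('s9.pkl','wb'))
for nme,p in[('blue',(.376,.2955,.059)),('black',(.545,.3195,.043)),('trafo',(.4986,.2286,.048)),('flux',(.556,.106,.05)),('reel',(.757,.024,.05))]:
    u,v=proj(s,p).astype(int);a=s0['color'][v-8:v+8,u-8:u+8].astype(int);b=s['color'][v-8:v+8,u-8:u+8].astype(int);print(nme,(u,v),'mean diff',abs(a-b).mean())
```

```text
expected bar [[203.534  276.5544]
 [194.6635 275.9583]
 [195.1122 226.1381]
 [185.7384 225.8936]]
[[171, 211, 32, 79, 1981]]
blue (np.int64(289), np.int64(274)) mean diff 23.026041666666668
black (np.int64(252), np.int64(239)) mean diff 9.720052083333334
trafo (np.int64(292), np.int64(236)) mean diff 21.095052083333332
flux (np.int64(322), np.int64(209)) mean diff 33.09765625
reel (np.int64(314), np.int64(169)) mean diff 0.2838541666666667
```

Emit:
jog_arm --deltas "0.3 -1 0.3 0 0 0;0.3 -1 0.3 0 0 0;0.3 -1 0.3 0 0 0;0.3 -1 0.3 0 0 0;0.3 -1 0.3 0 0 0;0.3 -1 0.3 0 0 0;0.3 -1 0 0 0 0;0.3 -1 0 0 0 0;0.3 -1 0 0 0 0;0.3 -1 0 0 0 0;0.3 -1 0 0 0 0;0.3 -1 0 0 0 0;0 -1 0 0 0 0;0 -1 0 0 0 0;0 -1 0 0 0 0;0 -1 0 0 0 0;0 -1 0 0 0 0;0 -1 0 0 0 0;0 0 0 0 0 0;0 0 0 0 0 0"

```text
time: 52.98
eef_pos: [0.5663, -0.0923, 0.2624]
tcp_rot: [1.0, 0.0, -0.0, -0.0]
contact_force: [0.1, 0.5, -0.7]
opening: 0.45
finger_force: 0.0
```

Run:
```python
from h import *
from plant import cams,get_state
np.set_printoptions(precision=1,suppress=True)
s0=pickle.load(open('s7.pkl','rb'));o=pickle.load(open('c0.pkl','rb'))['scene'];s=cams.read_camera('scene');pickle.dump(s,open('s10.pkl','wb'))
for nme,p in[('blue',(.376,.2955,.059)),('black',(.545,.3195,.043)),('trafo',(.4986,.2286,.048)),('flux',(.556,.106,.05)),('reel',(.757,.024,.03))]:
    u,v=proj(s,p).astype(int);b=s['color'][v-8:v+8,u-8:u+8].astype(int)
    print(nme,(u,v),[abs(q['color'][v-8:v+8,u-8:u+8].astype(int)-b).mean().round(1) for q in(s0,o)])
B=np.array([proj(s,(.4344+a,.3878+b,z)) for z in(.095,.079) for a in(-.028,.028) for b in(-.005,.005)]);print('bar exp',B.tolist())
# new pixels vs before: what appeared in guide area
d=(abs(s['color'].astype(int)-o['color'].astype(int)).max(2)>40).astype('u1')
k=np.zeros_like(d);k[225:310,205:275]=d[225:310,205:275]
g=s['color'].astype(int)
w=k*((g.max(2)-g.min(2)<30)&(g.min(2)>110));gr=k*((g[...,1]>g[...,2]+8)&(g[...,1]>g[...,0]))
for n,m in(('white',w),('green',gr)):
    N,l,st,ce=cv2.connectedComponentsWithStats(m.astype('u1'));print(n,[t.tolist() for t in st[1:] if t[4]>12])
print('board corners exp',np.array([proj(s,(.4344+a,.3878,z)) for a in(-.045,.045) for z in(.015,.085)]).tolist())
```

```text
blue (np.int64(289), np.int64(274)) [np.float64(0.3), np.float64(28.7)]
black (np.int64(252), np.int64(239)) [np.float64(0.4), np.float64(25.6)]
trafo (np.int64(292), np.int64(236)) [np.float64(21.1), np.float64(46.4)]
flux (np.int64(322), np.int64(209)) [np.float64(20.7), np.float64(14.9)]
reel (np.int64(314), np.int64(174)) [np.float64(0.3), np.float64(0.8)]
bar exp [[245.34028843136423, 268.35840011135036], [240.91137390115512, 270.05566664055044], [236.5597788108487, 252.76191928061542], [232.2867603673276, 254.31095773968346], [246.2501028945095, 273.53659096453225], [241.8750890608643, 275.23989108059817], [237.52316936164956, 257.87934623245184], [233.30026261045077, 259.4354564663305]]
white [[248, 237, 9, 5, 21], [233, 253, 6, 13, 42], [240, 267, 4, 6, 15], [229, 282, 9, 15, 27]]
green [[242, 272, 5, 6, 13]]
board corners exp [[250.3274349453886, 299.1158904428517], [246.51160235795314, 277.51607393828635], [236.7425074243092, 273.52317566348916], [232.5654248199562, 252.24959335761105]]
```

Run:
```python
from h import *
s0=pickle.load(open('s7.pkl','rb'));o=pickle.load(open('c0.pkl','rb'))['scene'];s=pickle.load(open('s10.pkl','rb'))
G=lambda c:cv2.cvtColor(c['color'],cv2.COLOR_BGR2GRAY)
for n,(u,v),refs in[('trafo',(292,236),(s0,)),('flux',(322,209),(s0,o)),('reel',(314,174),(o,))]:
  for q in refs:
    t=G(q)[v-16:v+16,u-9:u+9];r=cv2.matchTemplate(G(s)[v-22:v+22,u-15:u+15],t,cv2.TM_CCOEFF_NORMED);print(n,r.max().round(3),cv2.minMaxLoc(r)[3],'expect (6,6)')
```

```text
trafo 0.859 (6, 6) expect (6,6)
flux 0.783 (6, 6) expect (6,6)
flux 0.736 (6, 6) expect (6,6)
reel 1.0 (6, 6) expect (6,6)
```

Nothing has shifted except the lighting and shadow from the arm. The card's bar shows at the seated position, so I hand in.

```bash
python3 -c "
from plant import ctrl;print(ctrl.sign_off())"
```

```text
the job is handed in; nothing more can be done
None
```

I handed the job in at about 53 s: the transformer and both capacitors were lowered into their seats, then the card was pushed home in its socket last; the flux bottle and solder reel were left standing where they were.

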